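Open the roll-top specimen box

ROBOT

A 6-joint arm with a two-finger parallel gripper is mounted at the origin on the work surface. World frame = base frame: x ahead of the robot, y to its left, z up, the work surface at z = 0. Lengths are in m, angles in rad, forces in N, time in s.
With the tool pointing down it reaches from about 0.375 to 0.9 m from the base axis. Payload 3.1 kg.
Tool frame: the origin (TCP) lies between the finger pads; the fingertips stand 17 mm ahead of it and the grasp point (between the pads) lies 2 mm behind it (robot.nose_length is the distance from the TCP to the fingertips, in m); z points along the fingers, y is the line along which they close (so a half turn about z gives the same grasp; the last joint's range is limited). The gripper opens to 87 mm and grips with 3 to 60 N. Pads are 19 mm wide; open, the fingers measure 117 mm over their backs; the gripper's body (75 mm by 190 mm) begins 51 mm behind the grasp point.
Start: joints at [1.002, 0.527, 1.433, -0, 1.181, -0.178], TCP at [0.238, 0.578, 0.206] pointing down, gripper open.
Joint ranges: [-3.08, 3.08], [-0.75, 2.2], [0.22, 2.44], [-1.43, 4.57], [0, 2.65], [-2.85, 2.85]. Speed limits (rad/s): [2.79, 2.79, 3.14, 3.14, 3.14, 3.14].

INTERFACE

Orientations are given as a unit quaternion [x, y, z, w].
In Python, from rig import robot, cams gives the robot as it stands.
- The arm moves only by the shell command python3 -m pendant 'ROWS' [FORCE]. ROWS is JSON, a list of rows, each an object with "jaw": the opening, from 0 (shut) to 1 (fully open); "linear": the shift along the tool's x, y, z in cm, a list of three; "twist": the turn about the tool's z in degrees. A call has 1 to 12 rows; each row shifts and turns the commanded pose from where the row before left it, along the tool's axes as they then stand; what a row does not reach is not made up. A row lasts 1/12 s, in which the tool goes at most 41.7 mm and 7.16 degrees, less where a joint would pass 70% of its speed; a pose out of reach is approached as far as the arm can. A call is refused whole if a number of a shift passes 4.17 or a number of a turn 7.16, either way. A call with a gripper value outside its range is refused whole. The fingers move at their own pace and stop on an object; FORCE is the grip in N (left out, the last holds). Time passes only in rows, so rows that do not move let the fingers close. It gives the time, the measured TCP pose, the force, the opening and the grip force at its end, in the units of the state.
- robot.get_obs(): the state, without advancing time (a new reading comes with each control period).
- cams.camera(name): name is "side" or "top"; returns a dict with "color" (400x640x3 uint8, blue, green, red), "depth" (400x640 float32, m along the optical axis (not along the pixel's ray), 0 where there is no reading), "fov_y" (degrees; the focal length in pixels is half the picture's height over the tangent of half this angle, whatever the lens; pixels are square), "cx", "cy" (the principal point, pixels), "view" (4x4, takes a point from world to camera coordinates). Camera axes: x right, y down, z forward; pixel columns grow to the right and rows downward; lengths in m; the calibration is good to about 2 mm. A picture is of the moment at which its call begins.
- robot.hand_in(): hands the job in; it is judged then, once.
The state is a dict: "time": time; "q": joint angles; "joint_velocities": joint speeds; "joint_torque": joint torques, N m; "position": TCP position; "tool_rot": TCP orientation; "ft_force": force on the tool from outside, world axes, zero at the start; "moment": the same for the moment, N m; "grip_width": finger opening in m; "grip_force": force on a finger pad.
Only numpy, scipy, OpenCV 4.12 (cv2) and the standard library are available. Lean on these libraries where they do the work, as an engineer would, in place of code of your own. Each camera call takes 0.05 s, during which the arm holds its last target. There are 200 camera calls.

TASK

Open the roll-top specimen box on the test bench; the pink bar is its shutter's handle. Raise the slatted shutter along its curved tracks to about half-way and let go there to change your grip (it stays where it is left). Then take it again, run it right back to its open stop, let go and move clear. Do not push the beaker, bottle, tray, caliper, weight or mouse about or knock them over.

Things in the scene. Friction and masses are not known exactly. Their poses are not given: they have to be found in the camera images.
- cabinet: Dark roll-top specimen box, fixed to the bench, 268 mm wide (its y) and deep (its x), 194 mm high, with round-topped side cheeks that carry the curved tracks. Origin: centre of its underside, on the bench; z up; its front, where the shutter's grip bar hangs when shut, faces its -x.
- track_axis (a point): Centre of the shutter's circular path, 60 mm above the cabinet's origin; the tracks are circles about the level line through it along the cabinet's y. The slats' outer faces are 122.5 mm from that line, the grip bar's centre 172 mm. Axes as the cabinet's.
- grip_bar (a point): Centre of the pink hexagonal grip bar, along the cabinet's y: 20 mm across flats, 136 mm long, the middle 120 mm clear between two arms; gap to the slats 39 mm. Shut, it is in front of the box, 20 degrees above the level of the track axis (119 mm above the bench). Shut, one pair of flats suits fingers closing front to back, pointing down and leaning 25 degrees, tips towards the box.
- shutter (a joint): Opening in rad: 0 shut, 1.57 at the open stop; starts at 0 to 0.2. Turns about the cabinet's +y through track_axis: the bar rises, is at the top at 1.22, then goes back and down a little. The flats turn with it (tips would swing towards the robot); other flats lie at 60 degrees. Track friction (0.75 N m) holds it wherever it is left; moving it takes 2 to 9 N at the bar.
- beaker_mid (a point): Bystander: glass beaker, 68 mm across, 85 mm high, beside the box; point half-way up on its axis.
- bottle_mid (a point): Bystander: white bottle with blue cap, 54 mm across, 140 mm high, on the other side of the box; point half-way up.
- tray_mid (a point): Bystander: low blue tray of white test bars, 85 x 150 x 22 mm, in front of the box; point at its centre.
- caliper_mid (a point): Bystander: steel caliper, 200 mm long, 15 mm high, in front of the box; point near its centre.
- weight_mid (a point): Bystander: pink round weight, 80 mm across, 66 mm high, at the right; point half-way up.
- mouse_mid (a point): Bystander: grey computer mouse, 110 x 60 x 30 mm, at the left; point at its centre.

How it is judged:
On the way:
1. the shutter stands about half-way up (0.45 to 1.15 rad), still, with nothing of the robot touching it, for 0.3 s (value of joint shutter between 0.45 and 1.15 rad and velocity of joint shutter between -0.05 and 0.05 rad/s and contact force between cabinet and the fingers below 0.1 N and contact force between cabinet and the arm below 0.1 N), for 0.3 s.
At the end, for the whole second after the job is handed in: The shutter is run back to its stop (joint above 1.46 of 1.57 rad) and stays there by itself, at rest, released (value of joint shutter above 1.46 rad and velocity of joint shutter between -0.05 and 0.05 rad/s); the robot touches nothing.
It fails at once if the beaker, bottle, tray, caliper, weight or mouse is pushed more than 40 mm, or one of them that stands is tipped over (distance of any of beaker_mid, bottle_mid, tray_mid, caliper_mid, weight_mid, mouse_mid from where it was at the start of the episode above 0.04 m or angle between any of beaker_mid, bottle_mid, weight_mid's own z axis and vertical above 0.6 rad).
It also fails if it takes over 51 s, if anything falls off the work surface, if the arm or the gripper's body presses on something with over 40 N, if the wrist force passes 120 N, or if a joint passes its speed limit or range.

## Working session

There is one attempt and no reset: what is moved stays moved. The work goes in short steps, Python scripts to look and compute and a shell command to move; the robot and the scene stay as the last step left them, time stands still between calls to the robot, and variables do not carry over. Pictures are saved under pics/ and viewed, at most 10 in all, crops included, and the job is handed in when it is done.

```bash
ls; mkdir -p pics
python3 - <<'E'
from rig import robot,cams
import cv2,numpy as np
o=robot.get_obs();print(o['time'],o['position'],o['tool_rot'],o['grip_width'])
for n in('side','top'):
    c=cams.camera(n);cv2.imwrite(f'pics/{n}0.png',c['color']);np.savez(f'{n}0.npz',**c)
    print(n,c['fov_y'],c['cx'],c['cy'],np.round(c['view'],3).tolist(),(c['depth']>0).mean())
E
```

```text
pics
0.0 [0.23761105 0.57723253 0.20487522] [ 1.94160675e-01  9.80969129e-01 -1.02035846e-03 -4.00160892e-04] 0.08721797548622623
side 45.567927600837685 325.8432363753838 199.71059711668258 [[0.997, 0.081, -0.008, -0.528], [0.059, -0.789, -0.611, 0.015], [-0.056, 0.609, -0.791, 1.647], [0.0, 0.0, 0.0, 1.0]] 0.99587890625
top 48.63082424892023 318.1573199448013 196.9947408605801 [[0.014, -1.0, 0.012, -0.016], [-0.984, -0.016, -0.18, 0.557], [0.18, -0.01, -0.984, 1.349], [0.0, 0.0, 0.0, 1.0]] 0.99605078125
```

View pics/side0.png

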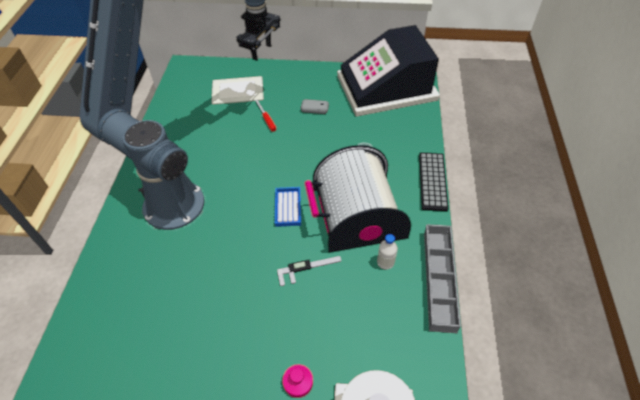

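View pics/top0.png

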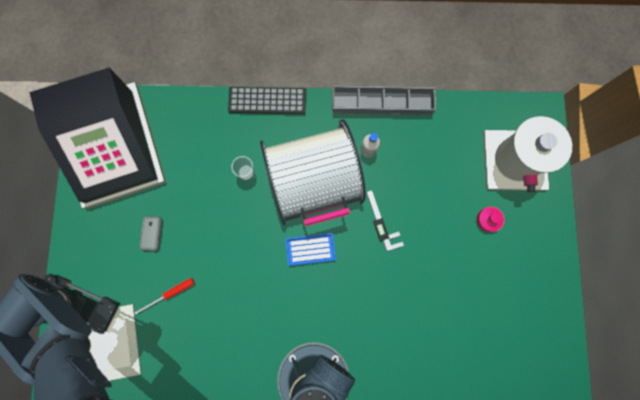

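The top view shows the box at about (315,172), the pink bar at (327,216), and the tray at (311,250). The caliper is at (382,225), bottle (371,145), beaker (243,168), weight (490,219) and mouse (150,233). In the side view the bar is at (312,198).

```bash
cat > h.py <<'E'
import numpy as np,cv2
def pts(c,m):
    f=200/np.tan(np.radians(float(c['fov_y']))/2);v,u=np.nonzero(m&(c['depth']>0));d=c['depth'][v,u]
    p=np.stack([(u-c['cx'])/f*d,(v-c['cy'])/f*d,d],1);V=c['view']
    return (p-V[:3,3])@V[:3,:3]
def pink(c,box):
    h=cv2.cvtColor(c['color'],cv2.COLOR_BGR2HSV);m=(h[...,0]>155)&(h[...,0]<178)&(h[...,1]>150)&(h[...,2]>80)
    b=np.zeros_like(m);b[box[1]:box[3],box[0]:box[2]]=1
    return m&b
def bar(c,box):
    p=pts(c,pink(c,box));m=np.median(p,0);p=p[np.linalg.norm(p-m,axis=1)<.09]
    w=np.linalg.svd(p-p.mean(0))[2][0];t=(p-p.mean(0))@w
    return p.mean(0)+w*(t.max()+t.min())/2,w,t.max()-t.min(),len(p),p
E
python3 - <<'E'
from h import *
for n,b in(('top',(290,200,360,230)),('side',(300,175,325,220))):
    c=dict(np.load(n+'0.npz'));r=bar(c,b);print(n,r[:4],r[4].min(0),r[4].max(0))
c=dict(np.load('top0.npz'))
# box: all points high within region
m=np.zeros((400,640),bool);m[115:230,255:370]=1
p=pts(c,m);q=p[(p[:,2]>.03)&(p[:,2]<.25)]
print('zmax',np.percentile(q[:,2],[50,99,100]))
# cheek tops: fit rect of points z>0.1 in xy
k=q[(q[:,2]>.12)];r=cv2.minAreaRect((k[:,:2]*1000).astype(np.float32));print(r)
s=dict(np.load('side0.npz'));ms=np.zeros((400,640),bool);ms[140:255,300:415]=1
p2=pts(s,ms);q2=p2[(p2[:,2]>.03)&(p2[:,2]<.25)]
a=np.vstack([q,q2]);print(cv2.minAreaRect((a[a[:,2]>.12][:,:2]*1000).astype(np.float32)))
for n,(u,v) in dict(tray=(311,250),cal=(382,225),bottle=(371,145),beaker=(243,168)).items():
    m=np.zeros((400,640),bool);m[v-2:v+3,u-2:u+3]=1;print(n,pts(c,m).mean(0).round(3))
# slat cylinder axis: fit in cabinet frame
E
```

```text
top (array([ 0.48534195, -0.03182982,  0.1333629 ]), array([-0.28473073,  0.95860695, -0.00105949]), np.float64(0.13328030978824484), 274) [ 0.46068095 -0.095394    0.12465963] [0.51042826 0.03152988 0.14036469]
side (array([ 0.4884743 , -0.03408483,  0.12964465]), array([ 0.25982926, -0.96547974,  0.01837489]), np.float64(0.13819215296765386), 216) [ 0.46530415 -0.10240233  0.04946356] [0.52314893 0.03306723 0.13933907]
zmax [0.15978421 0.1931601  0.20161546]
((615.0172119140625, 5.3106536865234375), (290.6101379394531, 268.60601806640625), 16.19244956970215)
((625.050537109375, -32.93145751953125), (291.0154113769531, 354.7027587890625), 15.909611701965332)
tray [0.393 0.013 0.009]
cal [ 0.476 -0.214  0.013]
bottle [ 0.715 -0.169  0.102]
beaker [0.659 0.242 0.005]
```

```bash
cat >> h.py <<'E'
YAW=np.radians(16.3)
X=np.array([np.cos(YAW),np.sin(YAW),0]);Y=np.array([-np.sin(YAW),np.cos(YAW),0])
def tool(d): return np.round([d@Y*100,d@X*100,-d[2]*100],2)  # tool shift cm when tool y=cab x
E
python3 - <<'E'
from h import *
from scipy.optimize import least_squares
c0=np.array([.639,.0123,.06])
for n in('top','side'):
    c=dict(np.load(n+'0.npz'));p=pts(c,np.ones((400,640),bool))-c0
    x,y,z=p@X,p@Y,p[:,2]
    k=(abs(y)<.05)&(abs(np.hypot(x,z)-.1225)<.02)&(z>.02)&(x>-.115)
    f=lambda s:np.hypot(x[k]-s[0],z[k]-s[1])-s[2]
    r=least_squares(f,[0,0,.1225],loss='soft_l1',f_scale=.002).x
    r2=least_squares(lambda s:f([s[0],s[1],.1225]),[0,0],loss='soft_l1',f_scale=.002).x
    e=(abs(z-.07)<.063)&(abs(np.hypot(x,z)-.134)<.006)&(abs(y)<.15)
    print(n,k.sum(),r,r2,'y ext',np.percentile(y[e],[0.5,99.5]))
    b=bar(c,(290,200,360,230) if n=='top' else (300,175,325,220));q=b[4]-c0
    qx,qz=q@X,q[:,2];g=qz>.05
    print(np.median(qx[g]),np.median(qz[g]),np.degrees(np.arctan2(np.median(qz[g]),-np.median(qx[g]))),'y mid',(b[0]-c0)@Y)
E
```

```text
top 2300 [-0.00781768  0.01525707  0.10687647] [-0.00326326 -0.00163498] y ext [-0.13407448  0.13397496]
-0.16005961601578034 0.07366267853462344 24.7128454383799 y mid 0.0007706637101075123
side 1593 [-0.00859192  0.01379846  0.1065747 ] [-0.00405719 -0.00339578] y ext [-0.13781681  0.13597543]
-0.1585035231266903 0.0716434961967502 24.3229395051509 y mid -0.0022728555266704337
```

```bash
python3 -m pendant '[{"jaw":0.41,"linear":[0,0,-1],"twist":7},{"jaw":0.41,"linear":[0,0,-1],"twist":7},{"jaw":0.41,"linear":[0,0,-1],"twist":7},{"jaw":0.41,"linear":[0,0,-1],"twist":7},{"jaw":0.41,"linear":[0,0,-1],"twist":7},{"jaw":0.41,"linear":[0,0,-1],"twist":7},{"jaw":0.41,"linear":[0,0,-1],"twist":7},{"jaw":0.41,"linear":[0,0,-1],"twist":2.3}]' 15
python3 -m pendant '[{"jaw":0.41,"linear":[-4,0.4,0],"twist":0},{"jaw":0.41,"linear":[-4,0.4,0],"twist":0},{"jaw":0.41,"linear":[-4,0.4,0],"twist":0},{"jaw":0.41,"linear":[-4,0.4,0],"twist":0},{"jaw":0.41,"linear":[-4,0.4,0],"twist":0},{"jaw":0.41,"linear":[-4,0.4,0],"twist":0},{"jaw":0.41,"linear":[-4,0.4,0],"twist":0},{"jaw":0.41,"linear":[-4,0.4,0],"twist":0},{"jaw":0.41,"linear":[-4,0.4,0],"twist":0},{"jaw":0.41,"linear":[-4,0.4,0],"twist":0},{"jaw":0.41,"linear":[-4,0.4,0],"twist":0},{"jaw":0.41,"linear":[-4,0.4,0],"twist":0}]'
python3 -m pendant '[{"jaw":0.41,"linear":[-4,0.4,0],"twist":0},{"jaw":0.41,"linear":[-4,0.4,0],"twist":0},{"jaw":0.41,"linear":[-4,0.4,0],"twist":0},{"jaw":0.41,"linear":[-4,0.4,0],"twist":0},{"jaw":0.41,"linear":[0,0,0],"twist":0},{"jaw":0.41,"linear":[0,0,0],"twist":0}]'
python3 - <<'E'
from h import *
from rig import robot
o=robot.get_obs();R=__import__('scipy.spatial.transform',fromlist=['Rotation']).Rotation.from_quat(o['tool_rot']).as_matrix()
print(o['position'],R.round(3),o['grip_width'],o['q'])
print(tool(np.array([.484,-.0325,.129])-o['position']))
E
```

```text
time: 0.77
position: [0.2378, 0.5775, 0.2857]
tool_rot: [0.602, 0.799, -0.001, 0.0]
ft_force: [-0.4, -0.7, -0.4]
grip_width: 0.042
grip_force: 0.0
time: 1.77
position: [0.4189, 0.1288, 0.2857]
tool_rot: [0.6, 0.8, -0.0, -0.0]
ft_force: [0.6, -0.4, 0.4]
grip_width: 0.0359
grip_force: 0.0
time: 2.27
position: [0.4795, -0.0203, 0.2853]
tool_rot: [0.601, 0.799, -0.0, -0.001]
ft_force: [0.2, 1.1, -0.1]
grip_width: 0.0359
grip_force: 0.0
[ 0.47954457 -0.02027807  0.28530509] [[-0.277  0.961 -0.001]
 [ 0.961  0.277  0.001]
 [ 0.001 -0.001 -1.   ]] 0.03590692887419259 [-2.75806189e-01  2.34154795e-01  1.67812729e+00  2.60836270e-04
  1.23041977e+00 -5.56137991e-01]
[-1.3   0.08 15.63]
```

```bash
python3 -m pendant '[{"jaw":0.41,"linear":[-1.3,0.1,2],"twist":0},{"jaw":0.41,"linear":[0,0,3],"twist":0},{"jaw":0.41,"linear":[0,0,3],"twist":0},{"jaw":0.41,"linear":[0,0,3],"twist":0},{"jaw":0.41,"linear":[0,0,0],"twist":0},{"jaw":0.41,"linear":[0,0,0],"twist":0}]'
python3 - <<'E'
from h import *
from rig import robot,cams
o=robot.get_obs();print(o['position'])
L=[]
for n,(u,v) in(('side',(320,195)),('top',(325,210))):
    c=cams.camera(n);L.append(cv2.resize(c['color'][v-50:v+50,u-65:u+65],None,fx=6,fy=6,interpolation=2)[:, :390*2])
    b=bar(c,(290,195,365,235) if n=='top' else (300,175,325,220));print(n,b[:4])
cv2.imwrite('pics/a1.png',cv2.resize(np.vstack(L),None,fx=.5,fy=.5))
E
```

```text
time: 2.77
position: [0.482, -0.0289, 0.175]
tool_rot: [0.599, 0.801, -0.001, -0.002]
ft_force: [0.2, -0.1, 0.0]
grip_width: 0.0356
grip_force: 0.0
[ 0.48199498 -0.02890441  0.17496209]
side (array([ 0.48788087, -0.0352199 ,  0.13001139]), array([ 0.2763478 , -0.96092778, -0.01580147]), np.float64(0.13464836255101503), 221)
top (array([0.47855113, 0.00481362, 0.13370769]), array([-0.19024418,  0.95528735,  0.22634759]), np.float64(0.01254759233012626), 12)
```

View pics/a1.png

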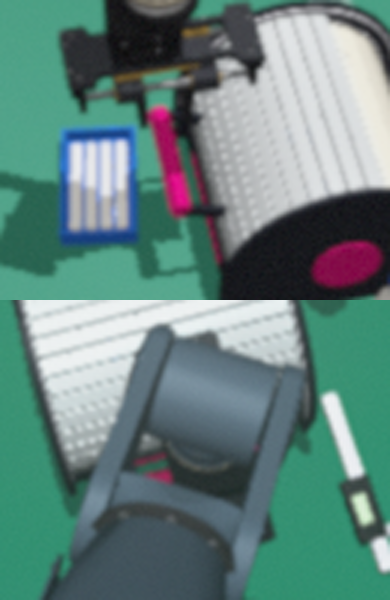

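The fingers hang over the bar in the side crop (bar from about (160,115) to (180,210)). Nothing touches the slats or tray, so I'm descending.

```bash
python3 -m pendant '[{"jaw":0.41,"linear":[-0.2,0.1,2],"twist":0},{"jaw":0.41,"linear":[-0.1,0,1],"twist":0},{"jaw":0.41,"linear":[0,0,1],"twist":0},{"jaw":0.41,"linear":[0,0,0.6],"twist":0},{"jaw":0.41,"linear":[0,0,0],"twist":0}]'
```

```text
time: 3.28
position: [0.486, -0.0331, 0.1305]
tool_rot: [0.6, 0.8, 0.0, 0.0]
ft_force: [-0.7, -1.2, -0.0]
grip_width: 0.0357
grip_force: 0.0
```

```bash
python3 -m pendant '[{"jaw":0.1,"linear":[0,0,0.1],"twist":0},{"jaw":0.1,"linear":[0,0,0],"twist":0},{"jaw":0.1,"linear":[0,0,0],"twist":0},{"jaw":0.1,"linear":[0,0,0],"twist":0},{"jaw":0.1,"linear":[0,0,0],"twist":0}]' 15
```

```text
time: 3.7
position: [0.4859, -0.0333, 0.1293]
tool_rot: [0.6, 0.8, 0.0, 0.0]
ft_force: [0.3, -0.3, 0.4]
grip_width: 0.0121
grip_force: 0.0
```

Run:
```python
from h import *
from rig import robot,cams
o=robot.get_obs();print(o['position'],o['grip_width'],o['ft_force'])
c=cams.camera('side');u,v=320,195
cv2.imwrite('pics/a2.png',cv2.resize(c['color'][v-40:v+40,u-50:u+50],None,fx=7,fy=7,interpolation=2))
b=bar(c,(300,175,325,220));print(b[:4])
q=b[4]-np.array([.636,.0115,.06]);print(np.c_[q@X,q@Y,q[:,2]][::12].round(3))
m=np.zeros((400,640),bool);m[150:200,290:345]=1;q=pts(c,m);q=q[(q[:,2]>.09)]-o['position']
q=np.c_[q@X,q@Y,q[:,2]];q=q[(abs(q[:,1])<.03)&(q[:,0]<.05)&(q[:,2]<.04)];print(q[::15].round(3))
```

```text
[ 0.48588054 -0.03325742  0.12927763] 0.012098185392250068 [ 0.28446258 -0.31701978  0.43240278]
(array([ 0.4893807 , -0.03650748,  0.13420369]), array([ 0.23966461, -0.96772846, -0.07786206]), np.float64(0.13093108041286053), 172)
[[-0.151  0.059  0.076]
 [-0.157  0.027  0.075]
 [-0.162 -0.009  0.106]
 [-0.154  0.007  0.074]
 [-0.149 -0.002  0.073]
 [-0.151 -0.009  0.073]
 [-0.162 -0.019  0.072]
 [-0.16  -0.028  0.074]
 [-0.161 -0.032  0.069]
 [-0.163 -0.042  0.072]
 [-0.164 -0.048  0.07 ]
 [-0.15  -0.058  0.074]
 [-0.158 -0.063  0.072]
 [-0.162 -0.066  0.068]
 [-0.162 -0.067  0.059]]
[[ 0.007  0.011  0.03 ]
 [ 0.013 -0.011  0.04 ]
 [ 0.003  0.01   0.007]
 [ 0.013 -0.01   0.024]
 [ 0.044  0.023 -0.03 ]
 [-0.013 -0.014  0.021]
 [-0.    -0.009  0.005]
 [ 0.044  0.007 -0.031]]
```

View pics/a2.png

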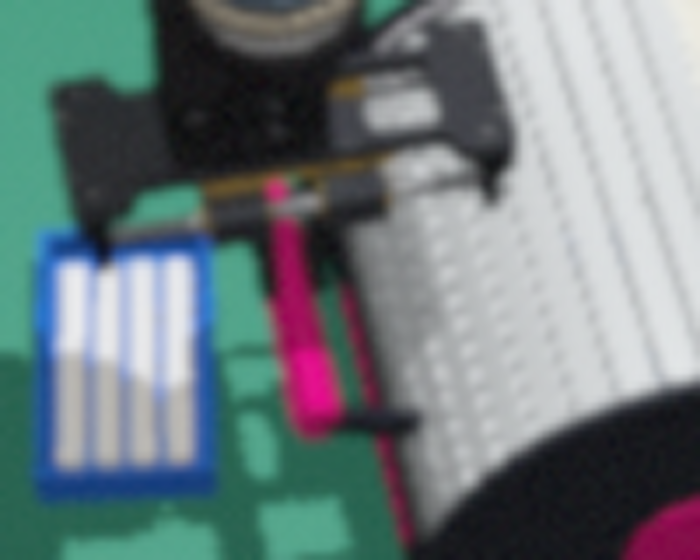

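The crop shows the bar running up between the two dark finger legs, around (275,270) and (320,260). The reported width doesn't match that, so I'll wait a few rows and read it again.

```bash
python3 -m pendant '[{"jaw":0.1,"linear":[0,0,0],"twist":0},{"jaw":0.1,"linear":[0,0,0],"twist":0},{"jaw":0.1,"linear":[0,0,0],"twist":0}]'
```

```text
time: 4.0
position: [0.4856, -0.0332, 0.1288]
tool_rot: [0.6, 0.8, -0.0, -0.0]
ft_force: [-0.5, 0.8, 0.5]
grip_width: 0.009
grip_force: 0.0
```

Run:
```python
from h import *
from rig import robot,cams
o=robot.get_obs();T=o['position'];print(T,o['grip_width'])
c=cams.camera('side');f=200/np.tan(np.radians(c['fov_y'])/2);V=c['view']
def pr(p):
    k=V[:3,:3]@p+V[:3,3];return (k[:2]/k[2]*f+[c['cx'],c['cy']]).round(1)
Z=np.array([0,0,1.])
print('cam',(-V[:3,:3].T@V[:3,3]).round(3),'tcp',pr(T),'tip',pr(T-.017*Z))
C=np.array([.636,.0115,.06])
img=c['color'][155:235,270:370].copy();img=cv2.resize(img,None,fx=8,fy=7,interpolation=1)
P=lambda p:tuple(int(round(v)) for v in ((pr(p)-[270,155])*[8,7]+[4,3.5]))
b=C+X*-.159+Z*.065
for s in(-.068,-.03,0,.03,.068):cv2.circle(img,P(b+s*Y),4,(0,255,255),-1)
cv2.circle(img,P(T),5,(0,255,0),-1);cv2.circle(img,P(T-.017*Z),5,(255,0,0),-1)
cv2.imwrite('pics/a3.png',img)
d=c['depth'];
for v in range(176,202,2):
    print(v,[ '%d/%d/%d'%tuple(1000*np.array([q@X,q@Y,q[2]])) for u in range(304,326,3) for m in[np.zeros(d.shape,bool)] for _ in[m.__setitem__((v,u),True)] for q in pts(c,m)-T])
```

```text
[ 0.48559115 -0.03319916  0.12883656] 0.009021002401626264
cam [ 0.617 -0.948  1.308] tcp [310.6 197. ] tip [310.7 200.3]
176 ['-19/-25/134', '-10/-23/131', '-1/-22/127', '7/-24/127', '15/-24/126', '23/-28/128', '33/-26/123', '41/-28/123']
178 ['-19/-25/126', '-10/-24/123', '-2/-27/124', '5/-29/124', '14/-28/122', '24/-22/112', '33/-25/113', '59/65/2']
180 ['-20/-26/118', '-11/-25/115', '-2/-22/109', '9/-4/85', '15/-24/107', '22/-32/114', '32/-30/109', '58/59/-1']
182 ['-20/-27/110', '-12/-30/112', '9/63/-3', '9/-2/74', '13/-34/111', '22/-34/108', '31/-35/108', '40/-35/104']
184 ['-22/-34/111', '-13/-38/112', '-4/-31/102', '4/-32/101', '12/-39/107', '20/-41/108', '30/-39/103', '55/46/-4']
186 ['-23/-40/108', '-13/-36/101', '6/42/2', '7/-12/67', '11/-41/101', '20/-40/97', '29/-40/95', '55/43/-11']
188 ['-23/-41/100', '-14/-38/95', '4/33/3', '7/-9/54', '16/-10/53', '39/69/-48', '46/50/-27', '53/35/-11']
190 ['-2/136/-129', '-11/-11/52', '2/22/6', '6/-11/47', '38/123/-125', '38/64/-53', '45/44/-30', '52/32/-18']
192 ['-4/124/-126', '-11/-11/42', '1/19/0', '7/-9/34', '37/119/-131', '39/69/-70', '43/37/-31', '50/21/-14']
194 ['-5/121/-133', '-12/-14/36', '0/9/3', '6/-8/24', '35/110/-130', '38/65/-75', '42/31/-34', '49/17/-19']
196 ['-7/108/-128', '-12/-12/24', '-1/1/4', '5/-13/20', '33/98/-126', '38/64/-85', '42/29/-43', '47/8/-17']
198 ['-8/101/-130', '2/106/-139', '-2/-6/3', '6/-7/2', '33/99/-138', '37/63/-95', '40/23/-46', '47/5/-24']
200 ['-10/91/-129', '0/90/-129', '-4/-13/3', '4/-17/5', '30/85/-131', '36/58/-99', '40/21/-53', '46/0/-27']
```

View pics/a3.png

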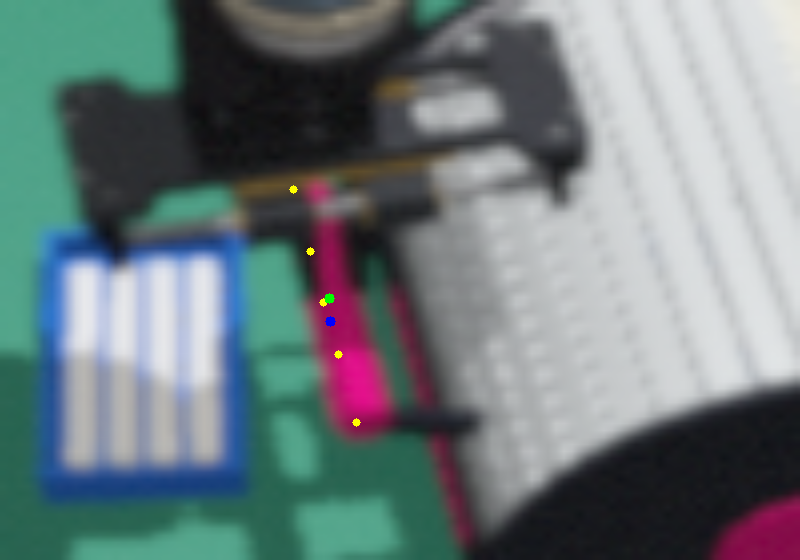

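The picture and the depths show the closed fingertips ending about 20 mm above the reported TCP, just over the bar at (330,300). They never straddled it. I'll reopen and check the tip geometry.

```bash
python3 -m pendant '[{"jaw":0.41,"linear":[0,0,0],"twist":0},{"jaw":0.41,"linear":[0,0,0],"twist":0},{"jaw":0.41,"linear":[0,0,0],"twist":0},{"jaw":0.41,"linear":[0,0,0],"twist":0},{"jaw":0.41,"linear":[0,0,0],"twist":0},{"jaw":0.41,"linear":[0,0,0],"twist":0}]' | tail -3
python3 - <<'E'
from h import *
from rig import robot,cams
o=robot.get_obs();T=o['position'];print(T,o['grip_width'],robot.nose_length,[a for a in dir(robot) if a[0]!='_'])
c=cams.camera('side')
m=np.zeros((400,640),bool);m[160:215,280:350]=1
h=cv2.cvtColor(c['color'],cv2.COLOR_BGR2HSV);dark=h[...,2]<75
q=pts(c,m&dark)-T;q=np.c_[q@X,q@Y,q[:,2]]*1000
for lo,hi in((-45,-5),(5,42)):
    k=q[(q[:,0]>lo)&(q[:,0]<hi)&(abs(q[:,1])<22)&(q[:,2]>-40)&(q[:,2]<80)];k=k[np.argsort(k[:,2])];print(len(k),k[:14].round(0).tolist())
# elsewhere check: bench height near tray as depth sanity
m=np.zeros((400,640),bool);m[225:240,285:300]=1;print('bench',pts(c,m).mean(0))
u,v=318,190
cv2.imwrite('pics/a4.png',cv2.resize(c['color'][v-35:v+35,u-45:u+45],None,fx=8,fy=8,interpolation=2))
E
```

```text
ft_force: [-0.1, -0.9, 0.7]
grip_width: 0.034
grip_force: 0.0
[ 0.48554575 -0.03317157  0.12882446] 0.03402217271251012 0.017 ['Unreachable', 'get_obs', 'hand_in', 'nose_length']
18 [[-19.0, -11.0, 24.0], [-18.0, -8.0, 24.0], [-22.0, -14.0, 29.0], [-22.0, -13.0, 32.0], [-21.0, -9.0, 32.0], [-18.0, -13.0, 36.0], [-18.0, -9.0, 36.0], [-18.0, -8.0, 40.0], [-24.0, -11.0, 40.0], [-21.0, -12.0, 41.0], [-21.0, -11.0, 44.0], [-24.0, -13.0, 47.0], [-18.0, -12.0, 49.0], [-21.0, -11.0, 50.0]]
45 [[22.0, -9.0, 16.0], [19.0, -9.0, 16.0], [25.0, -13.0, 19.0], [23.0, -9.0, 20.0], [19.0, -9.0, 21.0], [25.0, -13.0, 24.0], [23.0, -9.0, 26.0], [17.0, -4.0, 26.0], [26.0, -10.0, 26.0], [19.0, -12.0, 30.0], [23.0, -10.0, 31.0], [20.0, -9.0, 31.0], [17.0, -5.0, 31.0], [26.0, -11.0, 32.0]]
bench [ 0.42452321 -0.08321958 -0.00067914]
```

View pics/a4.png

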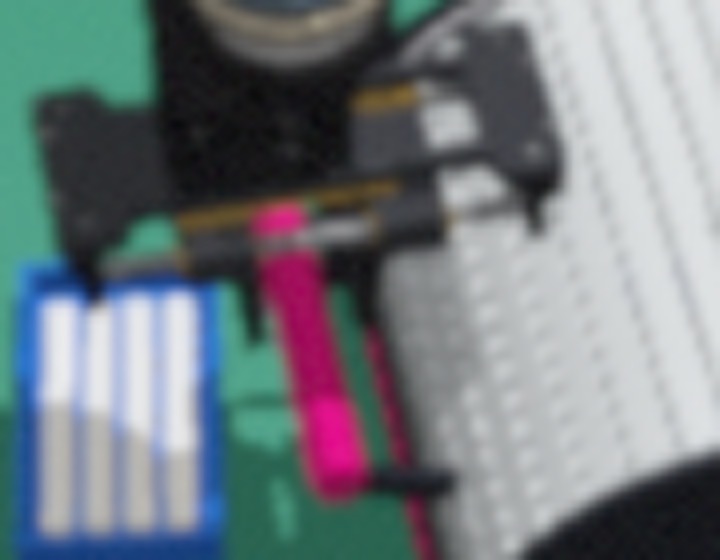

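Even open, the tips, at about (258,335) and (372,320), sit roughly 18 mm above the reported TCP. The true tool is therefore about 35 mm higher than reported, and I'll go deeper while watching the force.

```bash
python3 -m pendant '[{"jaw":0.41,"linear":[0,-0.2,0.7],"twist":0},{"jaw":0.41,"linear":[0,0,0.7],"twist":0},{"jaw":0.41,"linear":[0,0,0.6],"twist":0},{"jaw":0.41,"linear":[0,0,0],"twist":0},{"jaw":0.41,"linear":[0,0,0],"twist":0}]'; python3 -m pendant '[{"jaw":0.41,"linear":[0,0,0.5],"twist":0},{"jaw":0.41,"linear":[0,0,0.5],"twist":0},{"jaw":0.41,"linear":[0,0,0],"twist":0},{"jaw":0.41,"linear":[0,0,0],"twist":0}]'
python3 - <<'E'
from h import *
from rig import robot,cams
T=robot.get_obs()['position']
c=cams.camera('side')
m=np.zeros((400,640),bool);m[160:225,280:350]=1
h=cv2.cvtColor(c['color'],cv2.COLOR_BGR2HSV);dark=h[...,2]<75
q=pts(c,m&dark)-T;q=np.c_[q@X,q@Y,q[:,2]]*1000
for lo,hi in((-45,-5),(5,36)):
    k=q[(q[:,0]>lo)&(q[:,0]<hi)&(abs(q[:,1])<16)&(q[:,2]>-40)&(q[:,2]<80)];k=k[np.argsort(k[:,2])];print(len(k),k[:8].round(0).tolist())
print(bar(c,(300,175,325,220))[:4])
E
```

```text
time: 5.02
position: [0.4832, -0.0336, 0.1081]
tool_rot: [0.6, 0.8, -0.0, -0.001]
ft_force: [0.0, 0.1, 0.3]
grip_width: 0.0358
grip_force: 0.0
time: 5.35
position: [0.4834, -0.0337, 0.0985]
tool_rot: [0.6, 0.8, -0.0, -0.0]
ft_force: [-0.6, 0.6, 0.8]
grip_width: 0.0357
grip_force: 0.0
13 [[-21.0, -10.0, 18.0], [-21.0, -11.0, 25.0], [-21.0, -10.0, 28.0], [-20.0, -10.0, 33.0], [-24.0, -13.0, 38.0], [-20.0, -8.0, 42.0], [-24.0, -13.0, 43.0], [-25.0, -6.0, 45.0]]
41 [[27.0, -10.0, 16.0], [24.0, -10.0, 17.0], [18.0, -6.0, 18.0], [19.0, -4.0, 20.0], [20.0, -15.0, 23.0], [21.0, -7.0, 24.0], [27.0, -12.0, 24.0], [20.0, -12.0, 25.0]]
(array([ 0.49109613, -0.04577145,  0.13050133]), array([ 0.26432798, -0.96434306, -0.01315963]), np.float64(0.11172115637094243), 156)
```

Tips are now at z of about 0.114, so I'm closing.

```bash
python3 -m pendant '[{"jaw":0.1,"linear":[0,0,0.1],"twist":0},{"jaw":0.1,"linear":[0,0,0],"twist":0},{"jaw":0.1,"linear":[0,0,0],"twist":0},{"jaw":0.1,"linear":[0,0,0],"twist":0},{"jaw":0.1,"linear":[0,0,0],"twist":0}]' 15
```

```text
time: 5.82
position: [0.4859, -0.0333, 0.098]
tool_rot: [0.6, 0.8, 0.002, 0.002]
ft_force: [4.8, 3.9, -3.3]
grip_width: 0.0222
grip_force: 15.0
```

```bash
python3 -m pendant '[{"jaw":0.1,"linear":[0,0.45,-0.64],"twist":0},{"jaw":0.1,"linear":[0,0.3,-0.64],"twist":0},{"jaw":0.1,"linear":[0,0.37,-0.65],"twist":0},{"jaw":0.1,"linear":[0,0.37,-0.65],"twist":0},{"jaw":0.1,"linear":[0,0,0],"twist":0},{"jaw":0.1,"linear":[0,0,0],"twist":0}]'
```

```text
time: 6.32
position: [0.4979, -0.0297, 0.1249]
tool_rot: [0.599, 0.8, -0.0, 0.0]
ft_force: [-2.6, -1.8, 4.7]
grip_width: 0.0213
grip_force: 15.0
```

```bash
python3 -m pendant '[{"jaw":0.1,"linear":[0,0.42,-0.62],"twist":0},{"jaw":0.1,"linear":[0,0.43,-0.62],"twist":0},{"jaw":0.1,"linear":[0,0.48,-0.58],"twist":0},{"jaw":0.1,"linear":[0,0.48,-0.58],"twist":0},{"jaw":0.1,"linear":[0,0.52,-0.54],"twist":0},{"jaw":0.1,"linear":[0,0.53,-0.53],"twist":0},{"jaw":0.1,"linear":[0,0,0],"twist":0}]'; python3 -m pendant '[{"jaw":0.1,"linear":[0,0.57,-0.49],"twist":0},{"jaw":0.1,"linear":[0,0.57,-0.48],"twist":0},{"jaw":0.1,"linear":[0,0.61,-0.44],"twist":0},{"jaw":0.1,"linear":[0,0.61,-0.44],"twist":0},{"jaw":0.1,"linear":[0,0,0],"twist":0},{"jaw":0.1,"linear":[0,0,0],"twist":0}]'
python3 - <<'E'
from h import *
from rig import robot,cams
o=robot.get_obs();print(o['position'],o['ft_force'])
c=cams.camera('side');u,v=325,185
cv2.imwrite('pics/a5.png',cv2.resize(c['color'][v-45:v+45,u-60:u+60],None,fx=6,fy=6,interpolation=2))
b=bar(c,(295,150,345,215));q=b[0]-[.636,.0115,.06];print(b[:4],q@X,q[2],np.degrees(np.arctan2(q[2],-(q@X)))-20)
E
```

```text
time: 6.9
position: [0.5214, -0.0227, 0.1592]
tool_rot: [0.599, 0.801, -0.004, -0.003]
ft_force: [-10.1, -6.4, 9.8]
grip_width: 0.0197
grip_force: 15.0
time: 7.4
position: [0.5411, -0.0169, 0.1784]
tool_rot: [0.599, 0.801, -0.006, -0.005]
ft_force: [-16.0, -9.7, 16.0]
grip_width: 0.0205
grip_force: 16.3
[ 0.54113967 -0.01690642  0.17837128] [-16.02964585  -9.68403474  16.03694425]
(array([ 0.54497152, -0.02794452,  0.2065466 ]), array([ 0.2349868 , -0.96963844, -0.06769419]), np.float64(0.1160679587486587), 184) -0.0984403830437228 0.14654659585073493 36.109385868542816
```

View pics/a5.png

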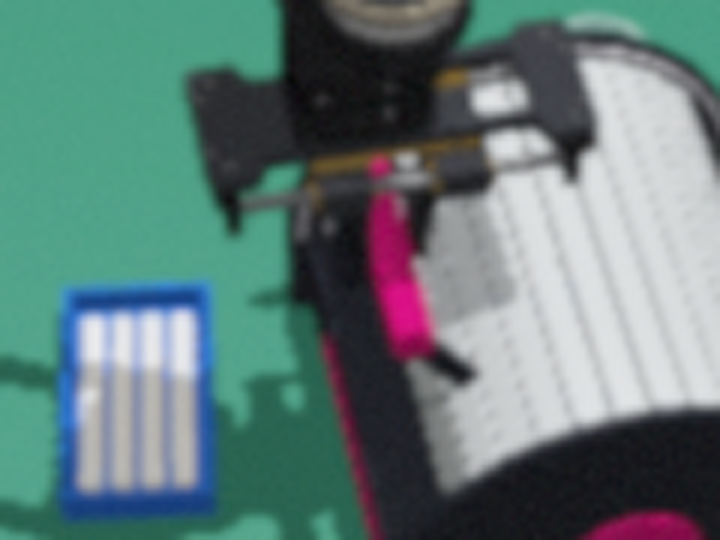

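The shutter is about half-way, near 0.6 rad, with the bar at (395,280) in the crop. I'll relax the strain, release, and lift clear.

```bash
python3 -m pendant '[{"jaw":0.1,"linear":[0,-0.3,-0.3],"twist":0},{"jaw":0.1,"linear":[0,-0.3,-0.3],"twist":0},{"jaw":0.41,"linear":[0,0,0],"twist":0},{"jaw":0.41,"linear":[0,0,0],"twist":0},{"jaw":0.41,"linear":[0,0,0],"twist":0},{"jaw":0.41,"linear":[0,0,0],"twist":0}]';  python3 -m pendant '[{"jaw":0.41,"linear":[0,0,-1.5],"twist":0},{"jaw":0.41,"linear":[0,0,-2],"twist":0},{"jaw":0.41,"linear":[0,0,-2],"twist":0},{"jaw":0.41,"linear":[0,-3,-2],"twist":0},{"jaw":0.41,"linear":[0,-3,0],"twist":0},{"jaw":0.41,"linear":[0,0,0],"twist":0},{"jaw":0.41,"linear":[0,0,0],"twist":0},{"jaw":0.41,"linear":[0,0,0],"twist":0}]'
python3 - <<'E'
from h import *
from rig import robot,cams
o=robot.get_obs();T=o['position'];print(o['ft_force'])
for n,bx in(('side',(295,150,345,215)),('top',(290,165,360,220))):
    c=cams.camera(n);b=bar(c,bx);q=b[4]-[.636,.0115,.06];print(n,b[:4],b[3],np.median(q@X),np.median(q[:,2]),np.degrees(np.median(np.arctan2(q[:,2],-(q@X))))-20)
print(T, tool(b[0]-T))
E
```

```text
time: 7.95
position: [0.5428, -0.0163, 0.1835]
tool_rot: [0.6, 0.8, 0.0, 0.0]
ft_force: [-0.5, -0.1, -0.7]
grip_width: 0.0338
grip_force: 0.0
time: 8.62
position: [0.4855, -0.0335, 0.2583]
tool_rot: [0.6, 0.8, 0.001, 0.001]
ft_force: [0.3, -0.2, 1.0]
grip_width: 0.0351
grip_force: 0.0
[ 0.32805755 -0.19973326  0.97878245]
side (array([ 0.54272939, -0.01677985,  0.20579306]), array([ 0.25111594, -0.96781513,  0.01657273]), np.float64(0.13978712981528935), 259) 259 -0.09829436826596429 0.14752129813798948 36.431642145723174
top (array([0.52524545, 0.01768018, 0.20566701]), array([-0.34147635, -0.05439572, -0.93831498]), np.float64(0.01002833277614111), 6) 6 -0.10468488302345921 0.14533141283440307 34.29137857141032
[ 0.48551221 -0.03346293  0.25830268] [3.79 5.25 5.26]
```

```bash
python3 -m pendant '[{"jaw":0.41,"linear":[0,2.9,0],"twist":0},{"jaw":0.41,"linear":[0,2.8,0.5],"twist":0},{"jaw":0.41,"linear":[0,0,2],"twist":0},{"jaw":0.41,"linear":[0,0,2],"twist":0},{"jaw":0.41,"linear":[0,0,2],"twist":0},{"jaw":0.41,"linear":[0,0,1.8],"twist":0},{"jaw":0.41,"linear":[0,0,0],"twist":0}]'; python3 -m pendant '[{"jaw":0.1,"linear":[0,0,0],"twist":0},{"jaw":0.1,"linear":[0,0,0],"twist":0},{"jaw":0.1,"linear":[0,0,0],"twist":0},{"jaw":0.1,"linear":[0,0,0],"twist":0}]' 5
```

```text
time: 9.3
position: [0.5375, -0.0165, 0.1708]
tool_rot: [0.599, 0.8, -0.002, -0.004]
ft_force: [-1.4, 0.4, 0.3]
grip_width: 0.0358
grip_force: 0.0
time: 9.63
position: [0.5433, -0.017, 0.1761]
tool_rot: [0.6, 0.8, 0.003, 0.003]
ft_force: [5.2, 2.5, -7.3]
grip_width: 0.021
grip_force: 5.0
```

```bash
python3 -m pendant '[{"jaw":0.31,"linear":[0,0,0],"twist":0},{"jaw":0.31,"linear":[0,0.9,-0.6],"twist":0},{"jaw":0.31,"linear":[0,1,-0.6],"twist":0},{"jaw":0.31,"linear":[0,1,-0.5],"twist":0},{"jaw":0.31,"linear":[0,1,-0.4],"twist":0},{"jaw":0.31,"linear":[0,1,-0.3],"twist":0},{"jaw":0.31,"linear":[0,1,-0.3],"twist":0},{"jaw":0.31,"linear":[0,1,-0.2],"twist":0},{"jaw":0.31,"linear":[0,0,0],"twist":0}]'
```

```text
time: 10.38
position: [0.604, 0.0018, 0.2075]
tool_rot: [0.599, 0.801, -0.002, -0.001]
ft_force: [-9.9, -0.9, 15.7]
grip_width: 0.0504
grip_force: 8.3
```

Run:
```python
from h import *
from rig import robot,cams
o=robot.get_obs();T=o['position']-[.636,.0115,.06];print('tcp cab',T@X,T@Y,T[2],o['ft_force'])
c=cams.camera('side');u,v=340,180
cv2.imwrite('pics/a6.png',cv2.resize(c['color'][v-45:v+45,u-60:u+60],None,fx=6,fy=6,interpolation=2))
b=bar(c,(295,135,365,215));q=b[4]-[.636,.0115,.06];print(b[:4],np.median(q@X),np.median(q[:,2]),np.degrees(np.median(np.arctan2(q[:,2],-(q@X))))-20)
```

```text
tcp cab -0.03347091562046283 -0.00027407032447233914 0.1474906289990784 [-9.90533142 -0.90978514 15.74414926]
(array([ 0.59599727, -0.02444096,  0.23266608]), array([ 0.27657559, -0.95968076, -0.05018745]), np.float64(0.09781207125543889), 148) -0.04840620774869202 0.17261887734096926 54.3695426970006
```

View pics/a6.png

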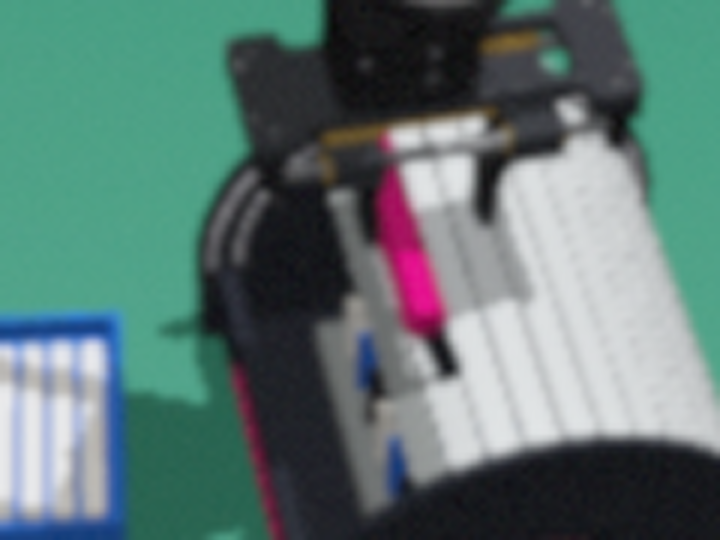

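The picture shows the shutter at about 0.93 rad, with the front finger at (375,220) pushing the bar. The weak 5 N grip let the jaw spread, so I'll set more force and carry on pushing back.

```bash
python3 -m pendant '[{"jaw":0.45,"linear":[0,0,-0.3],"twist":0},{"jaw":0.45,"linear":[0,0.8,-0.2],"twist":0},{"jaw":0.45,"linear":[0,1,-0.2],"twist":0},{"jaw":0.45,"linear":[0,1,0],"twist":0},{"jaw":0.45,"linear":[0,1,0],"twist":0},{"jaw":0.45,"linear":[0,1,0],"twist":0},{"jaw":0.45,"linear":[0,1,0.1],"twist":0},{"jaw":0.45,"linear":[0,1,0.1],"twist":0},{"jaw":0.45,"linear":[0,0,0],"twist":0}]' 40
```

```text
time: 11.18
position: [0.6773, 0.023, 0.218]
tool_rot: [0.6, 0.8, 0.006, 0.006]
ft_force: [0.9, 5.5, 20.5]
grip_width: 0.0391
grip_force: 9.1
```

Run:
```python
from h import *
from rig import robot,cams
o=robot.get_obs();T=o['position']-[.636,.0115,.06];print('tcp cab',T@X,T@Y,T[2],o['ft_force'],o['grip_width'])
c=cams.camera('side');u,v=355,175
cv2.imwrite('pics/a7.png',cv2.resize(c['color'][v-45:v+45,u-60:u+60],None,fx=6,fy=6,interpolation=2))
b=bar(c,(310,125,385,215));q=b[4]-[.636,.0115,.06];print(b[:4],np.median(q@X),np.median(q[:,2]),np.degrees(np.median(np.arctan2(q[:,2],-(q@X))))-20)
```

```text
tcp cab 0.04285823138728055 -0.0005168339841737438 0.15799042408953393 [ 0.93859795  5.4598566  20.46771156] 0.03909379163305429
(array([ 0.67381539, -0.00280363,  0.23698525]), array([ 0.2582981 , -0.96461255, -0.0529596 ]), np.float64(0.09251660780402601), 136) 0.03199102356725564 0.17709543559879645 80.20025683868207
```

View pics/a7.png

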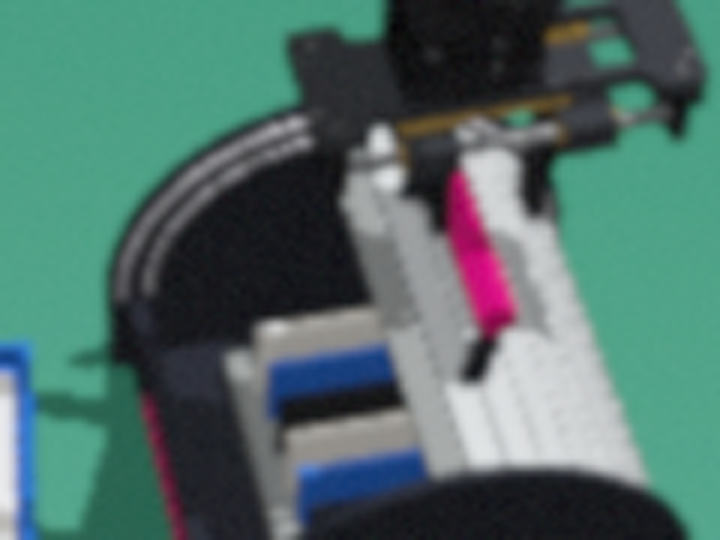

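The bar at (480,260) puts the shutter at about 1.40 rad, with the front finger still behind it. About 3.5 cm of pushing remains to the stop.

```bash
python3 -m pendant '[{"jaw":0.45,"linear":[0,0.8,0],"twist":0},{"jaw":0.45,"linear":[0,0.8,0],"twist":0},{"jaw":0.45,"linear":[0,0.7,0.1],"twist":0},{"jaw":0.45,"linear":[0,0.7,0.1],"twist":0},{"jaw":0.45,"linear":[0,0,0],"twist":0},{"jaw":0.45,"linear":[0,0,0],"twist":0}]'
```

```text
time: 11.73
position: [0.704, 0.0309, 0.2127]
tool_rot: [0.6, 0.8, 0.004, 0.005]
ft_force: [3.4, 3.9, 10.4]
grip_width: 0.0386
grip_force: 4.2
```

```bash
python3 -m pendant '[{"jaw":0.45,"linear":[0,0.4,0.1],"twist":0},{"jaw":0.45,"linear":[0,0.4,0.1],"twist":0},{"jaw":0.45,"linear":[0,0,0],"twist":0},{"jaw":0.45,"linear":[0,0,0],"twist":0}]'
python3 - <<'E'
from h import *
from rig import robot,cams
c=cams.camera('side')
b=bar(c,(310,125,395,215));q=b[4]-[.636,.0115,.06];print(b[:4],np.median(q@X),np.median(q[:,2]),np.degrees(np.median(np.arctan2(q[:,2],-(q@X))))-20)
E
```

```text
time: 12.07
position: [0.7064, 0.0316, 0.2117]
tool_rot: [0.599, 0.8, -0.0, 0.001]
ft_force: [-8.4, 0.4, 19.3]
grip_width: 0.0393
grip_force: 9.7
(array([0.70198998, 0.00345223, 0.23031126]), array([ 0.26817405, -0.95927342, -0.08875349]), np.float64(0.0953997574495116), 136) 0.06085042207297475 0.16950725439193298 89.6694802713679
```

At the stop: the measured opening is about 1.565 rad and the push force has risen. Releasing and moving clear.

```bash
python3 -m pendant '[{"jaw":0.6,"linear":[0,-0.4,-0.3],"twist":0},{"jaw":0.6,"linear":[0,-0.3,-0.3],"twist":0},{"jaw":0.6,"linear":[0,0,0],"twist":0},{"jaw":0.6,"linear":[0,0,-1],"twist":0},{"jaw":0.6,"linear":[0,0,-2],"twist":0},{"jaw":0.6,"linear":[0,0,-3],"twist":0},{"jaw":0.6,"linear":[0,0,-3],"twist":0},{"jaw":0.6,"linear":[0,-3,-1],"twist":0},{"jaw":0.6,"linear":[0,-3,0],"twist":0},{"jaw":0.6,"linear":[0,-3,0],"twist":0},{"jaw":0.6,"linear":[0,-3,0],"twist":0},{"jaw":0.6,"linear":[0,0,0],"twist":0}]'; python3 -m pendant '[{"jaw":0.6,"linear":[0,-3,0],"twist":0},{"jaw":0.6,"linear":[0,-3,0],"twist":0},{"jaw":0.6,"linear":[0,-3,0],"twist":0},{"jaw":0.6,"linear":[0,0,0],"twist":0},{"jaw":0.6,"linear":[0,0,0],"twist":0},{"jaw":0.6,"linear":[0,0,0],"twist":0}]'
python3 - <<'E'
from h import *
from rig import robot,cams
for n,bx in(('side',(310,125,395,215)),('top',(280,120,360,175))):
    c=cams.camera(n);b=bar(c,bx);q=b[4]-[.636,.0115,.06];print(b[:4],np.median(q@X),np.median(q[:,2]),np.degrees(np.median(np.arctan2(q[:,2],-(q@X))))-20)
    if n=='side':cv2.imwrite('pics/a8.png',c['color'])
E
```

```text
time: 13.12
position: [0.5795, -0.0044, 0.3107]
tool_rot: [0.6, 0.8, -0.002, -0.003]
ft_force: [1.1, -0.0, -1.4]
grip_width: 0.0525
grip_force: 0.0
time: 13.62
position: [0.5006, -0.0295, 0.3115]
tool_rot: [0.6, 0.8, 0.001, 0.001]
ft_force: [0.1, 0.7, -0.1]
grip_width: 0.0525
grip_force: 0.0
(array([0.69527478, 0.02562203, 0.22912285]), array([ 0.2817742 , -0.95945507, -0.00701937]), np.float64(0.13732423554838086), 211) 0.060630424378375125 0.16941259877911133 89.52417345714629
(array([0.69308563, 0.03007202, 0.23129164]), array([-2.79714553e-01,  9.60083181e-01,  2.32696615e-04]), np.float64(0.1308949528273382), 296) 0.05976871302674132 0.17139867893931132 89.16315244520962
```

View pics/a8.png

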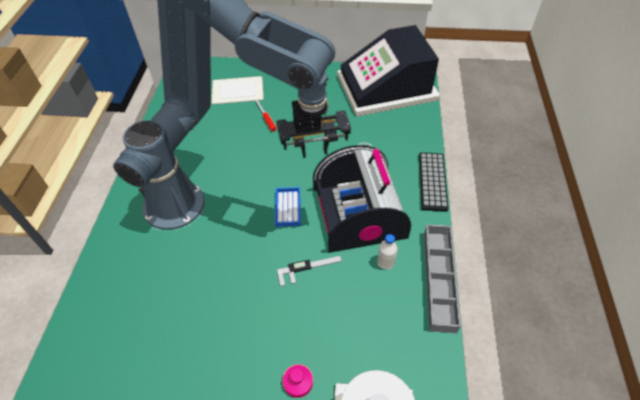

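The shutter is fully open, with the bar at (380,167) and measured at about 1.56 rad. The gripper is clear and the bystanders in view are where they started.

```bash
python3 -c "
from rig import robot
print(robot.hand_in())"
```

```text
the job is handed in; nothing more can be done
None
```

I raised the shutter to about 0.6 rad, let go and lifted clear, then pushed it back with a finger rather than a full grip to its open stop (about 1.56 rad by camera), moved clear and handed in at about 14 s; the hand-in gave no verdict.

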